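Screw the lid onto the bench pin polisher

ROBOT

A 6-joint arm with a two-finger parallel gripper is mounted at the origin on a cart in front of the work surface, level with it; the furniture and walls round the work are solid. World frame = base frame: x ahead of the robot, y to its left, z up, the work surface at z = 0. Lengths are in m, angles in degrees, forces in N, time in s.
With the tool pointing down it reaches from about 0.4 to 0.825 m from the base axis. Payload 7 kg.
Tool frame: the origin (TCP) lies between the finger pads; the fingertips stand 22 mm ahead of it and the grasp point (between the pads) lies 3 mm ahead of it; z points along the fingers, y is the line along which they close (so a half turn about z gives the same grasp; the last joint's range is limited). The gripper opens to 88 mm and grips with 3 to 60 N. Pads are 19 mm wide; open, the fingers measure 130 mm over their backs; the gripper's body (78 mm by 193 mm) begins 47 mm behind the grasp point.
Start: joints at [82.168, 20.546, 0.682, 0, -70.136, -16.507], TCP at [0.278, 0.615, 0.249] pointing down, gripper open.
Joint ranges: [-176.03, 176.03], [-82.01, 121.73], [-58.28, 71.71], [-173.87, 95.51], [-174.79, -0.11], [-173.66, 173.66]. Speed limits (degrees/s): [136.94, 136.94, 172.46, 180, 180, 180].

INTERFACE

Orientations are given as [roll, pitch, yaw] about the fixed x, y, z axes, in that order (R = Rz(yaw) Ry(pitch) Rx(roll)).
In Python, from plant import ctrl gives the robot as it stands.
- The arm moves only by the tool apply_moves, never from a script. Its argument "targets" is a list of rows, each an object with "travel": the shift along the tool's x, y, z in mm, a list of three; "roll": the turn about the tool's z in degrees; "jaw": the finger opening in mm, from 0 to 87.6. In form: [{"travel": [tx, ty, tz], "roll": roll, "jaw": jaw}, ...]. A call has 1 to 10 rows; each row shifts and turns the commanded pose from where the row before left it, along the tool's axes as they then stand; what a row does not reach is not made up. A row lasts 1/10 s, in which the tool goes at most 50 mm and 8.59 degrees, less where a joint would pass 70% of its speed; a pose out of reach is approached as far as the arm can. A call with a gripper value outside its range is refused whole. The fingers move at their own pace and stop on an object; the grip force is fixed at half the most. Time passes only in rows, so rows that do not move let the fingers close. It gives the time, the measured TCP pose, the force, the opening and the grip force at its end, in the units of the state.
- ctrl.get_obs(): the state, without advancing time (a new reading comes with each control period).
- ctrl.snapshot(name): name is "side" or "top"; returns the picture (384x512x3 uint8, red, green, blue); there is no depth.
- ctrl.calibration(name): a dict with "K" (3x3 intrinsics, pixels), "dist_coeffs" ([k1, k2, p1, p2, k3] as OpenCV has them; the pictures are not rectified), "extrinsics" (4x4, takes a point from camera to world coordinates). Camera axes: x right, y down, z forward; pixel columns grow to the right and rows downward; lengths in m; the calibration is good to about 2 mm. A picture is of the moment at which its call begins. calibration takes no time and is no camera call.
- ctrl.close_job(): hands the job in; it is judged then, once.
The state is a dict: "clock": time; "joint_pos": joint angles; "qvel": joint speeds; "tau": joint torques, N m; "tool_pos": TCP position; "orientation": TCP orientation; "force": force on the tool from outside, world axes, zero at the start; "moment": the same for the moment, N m; "opening": finger opening in m; "gripper_force": force on a finger pad.
Only numpy, scipy, OpenCV 4.12 (cv2) and the standard library are available. Lean on these libraries where they do the work, as an engineer would, in place of code of your own. Each camera call takes 0.05 s, during which the arm holds its last target. There are 200 camera calls.

TASK

Close the bench polisher so that it can run: take the black screw lid by its grip bar, set it level on the neck of the clear bowl and, pressing lightly, turn it backward (counterclockwise from above) until you feel it drop off the thread starts. Then screw it forward (clockwise) until it is fully home on its seal and let go; do not force it. Leave the other things on the bench alone.

Things in the scene. Friction and masses are not known exactly. Their poses are not given: they have to be found in the camera images.
- lid_grip (a point): Centre of the grip bar on top of the loose black screw lid (88 mm across), on its axis and half-way up the bar. The bar is 62 mm long (this point's x), 16 mm thick (its y) and 26 mm tall, 13 mm above and below this point, standing on the lid's flat top; z up. At the start the lid lies on the worktop, bar up, this point at 31 mm height.
- lid_seat (a point): Centre of the underside of the lid's 4 mm top plate, on the axis, 17 mm below lid_grip: the face that comes down on the bowl's rim. The ribbed skirt hangs 14 mm below it. Three hidden lugs inside the skirt, 120 deg apart, 8 mm long, 1.8 mm thick, their tops 9.5 mm below this point, reach in to 37.3 mm radius; their angle to the bar is not marked.
- bowl_mouth (a point): Centre of the bowl's rim, 100 mm above the worktop, z up; yaw says nothing of the thread, as the bowl may sit at any angle. The neck is 72 mm across, so the lid has 1.3 mm play each way. Its right-hand thread has 3 starts: ridges 2 mm thick, 79 mm across, lead 15 mm a turn. A springy seal stands 3 mm proud of the rim and takes 9 N to press flush.
- lid: The whole lid, 0.10 to 0.17 kg; origin at the centre of the skirt's lower edge, 31 mm below lid_grip, axes as there. Height of lid_seat over bowl_mouth: 3.3 to 8.3 mm while its lugs ride on top of the ridges (turning back lifts it to 8.3, then it drops 5 mm at the starts). From the drop, 1.3 rad forward brings it under 1.5 mm, and at 1.9 rad it meets the hard rim.
- polisher: Bench polisher, fast on the worktop: grey motor housing 140 x 140 mm, 50 mm tall, with the clear bowl (91 mm across, rim at 100 mm) fast in the middle of its top. Origin under its centre, x from its front panel (dial and switch) to its back, z up. The screwed lid holds by friction when let go. The bowl is brittle: pressed or wedged with over 40 N it cracks.
- brass_block_mid (a point): Bystander: brass block 30 x 50 x 20 mm on the worktop; its middle.
- ring_mid (a point): Bystander: silver ring with a violet stone, 21 x 25 x 7 mm, lying on the worktop; its middle.
- tweezers_mid (a point): Bystander: steel tweezers, 151 mm long, lying in front of the work near the edge; their middle.
- file_mid (a point): Bystander: half-round file with a wooden handle, 191 mm long, lying behind the work; its middle.
Mind the look-alikes: they are no part of the job. Of the things that look like the lid, the smaller one is meant.

How it is judged:
By the outcome, as a careful person would: the job done as asked, in the order asked, and still so for the second after the job is handed in, with the robot touching nothing.
It also fails if it takes over 67 s, if anything falls off the work surface, if the arm or the gripper's body presses on something with over 40 N, if the wrist force passes 120 N, or if a joint passes its speed limit or range.

## Working session

There is one attempt and no reset: what is moved stays moved. The work goes in short steps, Python scripts to look and compute and a tool call to move; the robot and the scene stay as the last step left them, time stands still between calls to the robot, and variables do not carry over. Pictures are saved under pics/ and viewed, at most 10 in all, crops included, and the job is handed in when it is done.

Besides the shell and the picture viewer there is one more tool, called after "Call:" by a JSON object that holds its "method" and its "body", one argument or row to a line. apply_moves: Moves the arm, as the interface text tells. Its arguments: {"type":"object","properties":{"targets":{"type":"array","items":{"type":"object","properties":{"travel":{"type":"array","items":{"type":"number"}},"roll":{"type":"number"},"jaw":{"type":"number"}}}}},"required":["targets"]}

```bash
mkdir -p pics; ls
python3 - <<'E'
from plant import ctrl
import cv2
for n in("top","side"):
    cv2.imwrite(f"pics/{n}0.png",ctrl.snapshot(n)[:,:,::-1]); print(n,ctrl.calibration(n))
print(ctrl.get_obs())
E
```

```text
pics
top {'K': array([[356.25733982,   0.        , 254.40688421],
       [  0.        , 356.25733982, 183.32329669],
       [  0.        ,   0.        ,   1.        ]]), 'dist_coeffs': array([-0.01844955,  0.        ,  0.        ,  0.        ,  0.        ]), 'extrinsics': array([[-0.02018399, -0.98900003,  0.14653173,  0.45475641],
       [-0.99970803,  0.01801696, -0.01610108,  0.03459849],
       [ 0.01328391, -0.14681393, -0.98907493,  1.00909485],
       [ 0.        ,  0.        ,  0.        ,  1.        ]])}
side {'K': array([[469.0917194 ,   0.        , 253.6776103 ],
       [  0.        , 469.0917194 , 196.16894017],
       [  0.        ,   0.        ,   1.        ]]), 'dist_coeffs': array([-0.03064011,  0.        ,  0.        ,  0.        ,  0.        ]), 'extrinsics': array([[ 0.63729858, -0.56280574,  0.5264031 , -0.08706957],
       [-0.77060651, -0.46187307,  0.43913423, -0.55544675],
       [-0.00401586, -0.68550927, -0.72805282,  1.00436084],
       [ 0.        ,  0.        ,  0.        ,  1.        ]])}
{'clock': 0.1, 'joint_pos': array([ 8.21662188e+01,  2.05890805e+01,  6.39294535e-01, -1.78561492e-02,
       -7.01353944e+01, -1.65076655e+01]), 'qvel': array([-0.0399307 , -0.12793682,  0.21180057,  0.08987233, -0.00660642,
        0.00802934]), 'tau': array([-1.14329541e-03, -5.84162951e+01,  2.93750614e+01,  7.01556936e+00,
        1.01470639e-02, -5.30965804e-05]), 'tool_pos': array([0.2780641 , 0.61462706, 0.24769829]), 'orientation': array([ 1.79913561e+02, -8.11089437e-03, -2.43475206e+01]), 'force': array([-0.40471899,  0.04959497, -0.47502861]), 'moment': array([-0.01349   ,  0.03019605, -0.00294617]), 'gripper_force': 0.0, 'opening': 0.08766127954921833}
```

View pics/top0.png

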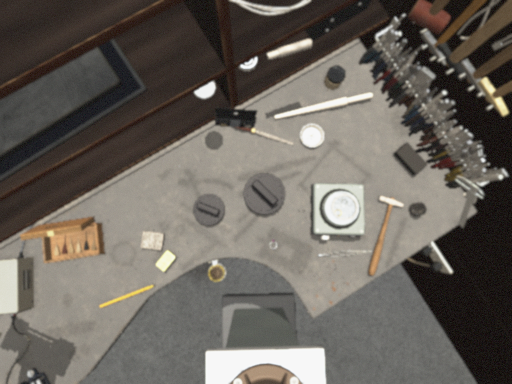

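View pics/side0.png

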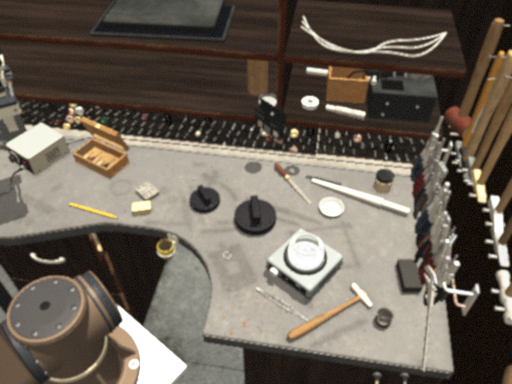

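The smaller lid is at top-view (209,210) and side (204,199). The larger look-alike is at top (264,194). The polisher is at top (338,210) and side (305,262), with its bowl ring at top (342,208).

```bash
cat > h.py <<'E'
import cv2, numpy as np
from plant import ctrl
def ray(n,uv):
    c=ctrl.calibration(n); p=cv2.undistortPoints(np.array(uv,float).reshape(-1,1,2),c["K"],c["dist_coeffs"]).reshape(-1,2)
    E=c["extrinsics"]; d=np.c_[p,np.ones(len(p))]@E[:3,:3].T
    return E[:3,3],d
def onplane(n,uv,z):
    o,d=ray(n,uv); return o+d*((z-o[2])/d[:,2])[:,None]
def proj(n,P):
    c=ctrl.calibration(n); T=np.linalg.inv(c["extrinsics"])
    return cv2.projectPoints(np.array(P,float).reshape(-1,1,3),cv2.Rodrigues(T[:3,:3])[0],T[:3,3],c["K"],c["dist_coeffs"])[0].reshape(-1,2)
def tri(u1,u2):
    o1,d1=ray("top",u1);o2,d2=ray("side",u2);a=d1[0];b=d2[0]
    s=np.linalg.lstsq(np.c_[a,-b],o2-o1,rcond=None)[0]
    p,q=o1+s[0]*a,o2+s[1]*b; return (p+q)/2,np.linalg.norm(p-q)
def crop(n,img,c,r,k,name):
    x,y=c; cv2.imwrite(name,cv2.resize(img[y-r:y+r,x-r:x+r],None,fx=k,fy=k,interpolation=cv2.INTER_CUBIC))
E
python3 - <<'E'
from h import *
T=cv2.imread("pics/top0.png");S=cv2.imread("pics/side0.png")
def up(I,x,y,r):return cv2.resize(I[y-r:y+r,x-r:x+r],(390,290) if 0 else (290,290),interpolation=cv2.INTER_CUBIC)
cv2.imwrite("pics/crops.png",np.vstack([np.hstack([up(T,209,210,29),up(T,338,210,40)]),np.hstack([up(S,204,199,29),up(S,305,262,45)])]))
for n,I,c in(("top",T,(209,210)),("side",S,(204,199)),("top",T,(264,194))):
    g=cv2.cvtColor(I,cv2.COLOR_BGR2GRAY); m=(g<85).astype(np.uint8)
    k,l,st,ce=cv2.connectedComponentsWithStats(m); i=l[c[1],c[0]]
    cs=cv2.findContours((l==i).astype(np.uint8),cv2.RETR_EXTERNAL,cv2.CHAIN_APPROX_NONE)[0][0]
    print(n,st[i],ce[i],cv2.fitEllipse(cs),onplane(n,ce[i],.018))
    P=onplane(n,cs.reshape(-1,2),.015);print(P.min(0),P.max(0))
E
```

```text
top [     0      0    512    384 116236] [257.37668192 241.144697  ] ((36.78527069091797, 381.3913879394531), (4.118277072906494, 11.762470245361328), 83.32589721679688) [[0.44082951 0.01354642 0.018     ]]
[0.08426023 0.58727387 0.015     ] [0.09430291 0.61622552 0.015     ]
side [190 186  29  27 596] [204.01677852 199.87583893] ((203.98114013671875, 199.79434204101562), (25.205745697021484, 28.501585006713867), 81.17420959472656) [[0.52443883 0.14033392 0.018     ]]
[0.48011473 0.09663548 0.015     ] [0.5716845  0.19278423 0.015     ]
top [     0      0    512    384 116236] [257.37668192 241.144697  ] ((36.78527069091797, 381.3913879394531), (4.118277072906494, 11.762470245361328), 83.32589721679688) [[0.44082951 0.01354642 0.018     ]]
[0.08426023 0.58727387 0.015     ] [0.09430291 0.61622552 0.015     ]
```

View pics/crops.png

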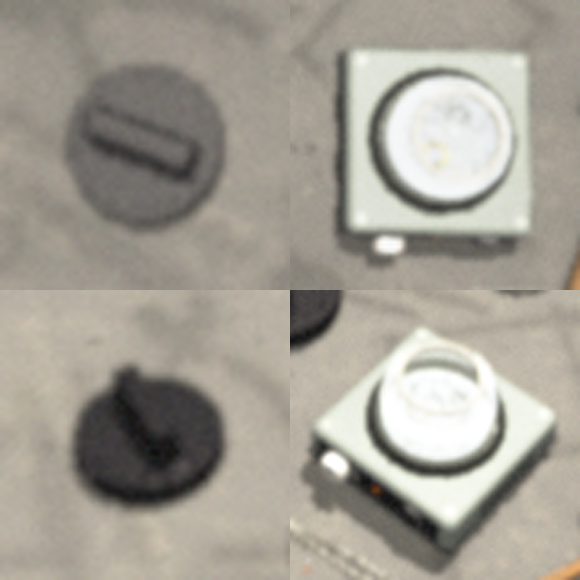

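Run:
```python
from h import *
np.set_printoptions(precision=4,suppress=True)
f=lambda p,x0,y0,k:(np.array(p,float)+.5)/k-.5+[x0,y0]
L=lambda p:f(p,180,181,5); P=lambda p:f(p,298,170,3.625); S=lambda p:f(np.array(p)-[0,290],175,170,5); Q=lambda p:f(np.array(p)-[290,290],260,217,290/90)
print("lid disc top",onplane("top",L([[146,146.5]]),.016))
b=onplane("top",L([[97,104],[200,148],[187,177],[88,130]]),.044);print("bar",b,b.mean(0))
d=b[1]-b[0]+b[2]-b[3];print(np.degrees(np.arctan2(d[1],d[0])),np.linalg.norm(d)/2)
print("side disc",onplane("side",S([[150,440]]),.014))
# side bar ends
print("barside",onplane("side",S([[128,370],[168,440]]),.044))
t=onplane("top",P([[56,50],[237,52],[240,231],[57,233]]),.05);print(t,t.mean(0))
s=onplane("side",Q([[315,430],[425,328],[555,408],[447,522]]),.05);print(s,s.mean(0))
print("rim side",onplane("side",Q([[440,378]]),.1),onplane("side",Q([[399,378],[481,378]]),.1))
print("bowl in top", onplane("top",P([[159,137]]),.09),onplane("top",P([[169,134]]),.1))
# refined lid with local masks
for n,c in(("top",(209,210)),("side",(204,199))):
    I=cv2.imread(f"pics/{n}0.png");g=cv2.cvtColor(I,cv2.COLOR_BGR2GRAY); x,y=c;w=g[y-24:y+24,x-24:x+24]
    th,m=cv2.threshold(w,0,255,cv2.THRESH_OTSU|cv2.THRESH_BINARY_INV)
    cs=max(cv2.findContours(m,0,1)[0],key=cv2.contourArea); (a,r)=cv2.minEnclosingCircle(cs);print(n,th,np.array(a)+[x-24,y-24],r,cv2.fitEllipse(cs),onplane(n,[np.array(cv2.fitEllipse(cs)[0])+[x-24,y-24]],.014))
```

```text
lid disc top [[0.5294 0.1469 0.016 ]]
bar [[0.5509 0.1703 0.044 ]
 [0.5259 0.1145 0.044 ]
 [0.5104 0.1217 0.044 ]
 [0.5368 0.1751 0.044 ]] [0.531  0.1454 0.044 ]
-115.19640155771515 0.06031722800917643
side disc [[0.5288 0.1426 0.014 ]]
barside [[0.5419 0.1693 0.044 ]
 [0.5165 0.1137 0.044 ]]
[[ 0.5936 -0.1411  0.05  ]
 [ 0.5896 -0.2782  0.05  ]
 [ 0.4558 -0.2718  0.05  ]
 [ 0.4573 -0.1359  0.05  ]] [ 0.5241 -0.2068  0.05  ]
[[ 0.4569 -0.1448  0.05  ]
 [ 0.593  -0.1511  0.05  ]
 [ 0.5917 -0.2762  0.05  ]
 [ 0.4539 -0.2705  0.05  ]] [ 0.5239 -0.2107  0.05  ]
rim side [[ 0.5251 -0.2092  0.1   ]] [[ 0.5056 -0.1854  0.1   ]
 [ 0.5446 -0.233   0.1   ]]
bowl in top [[ 0.5236 -0.205   0.09  ]] [[ 0.5248 -0.2096  0.1   ]]
top 126.0 [208.2384 210.2464] 16.97976303100586 ((23.5898494720459, 24.09926986694336), (31.171642303466797, 33.015892028808594), 172.39599609375) [[0.529  0.1477 0.014 ]]
side 113.0 [203.9858 199.8205] 15.347247123718262 ((24.01124382019043, 24.847150802612305), (26.659748077392578, 29.658681869506836), 79.54380798339844) [[0.527  0.1432 0.014 ]]
```

Call:
{"method": "apply_moves", "body": {
  "targets": [
    {"travel": [38, 29, 0], "roll": 0, "jaw": 87},
    {"travel": [38, 29, 0], "roll": 0, "jaw": 87},
    {"travel": [38, 29, 0], "roll": 0, "jaw": 87},
    {"travel": [38, 29, 0], "roll": 0, "jaw": 87},
    {"travel": [38, 29, 0], "roll": 0, "jaw": 87},
    {"travel": [38, 29, 0], "roll": 0, "jaw": 87},
    {"travel": [38, 29, 0], "roll": 0, "jaw": 87},
    {"travel": [38, 29, 0], "roll": 0, "jaw": 87},
    {"travel": [38, 29, 0], "roll": 0, "jaw": 87},
    {"travel": [38, 29, 0], "roll": 0, "jaw": 87}
  ]
}}

```text
clock: 1.1
tool_pos: [0.5053, 0.1923, 0.2485]
orientation: [180.0, 0.0, -24.3]
force: [0.9, 0.9, 0.3]
opening: 0.0868
gripper_force: 0.0
```

Call:
{"method": "apply_moves", "body": {
  "targets": [
    {"travel": [0, 0, 6], "roll": 8.3, "jaw": 87},
    {"travel": [0, 0, 6], "roll": 8.3, "jaw": 87},
    {"travel": [0, 0, 6], "roll": 8.3, "jaw": 87},
    {"travel": [0, 0, 6], "roll": 8.3, "jaw": 87},
    {"travel": [0, 0, 6], "roll": 8.3, "jaw": 87},
    {"travel": [0, 0, 6], "roll": 8.3, "jaw": 87},
    {"travel": [0, 0, 6], "roll": 8.3, "jaw": 87},
    {"travel": [0, 0, 6], "roll": 8.3, "jaw": 87},
    {"travel": [0, 0, 6], "roll": 8.3, "jaw": 87},
    {"travel": [0, 0, 6], "roll": 8.3, "jaw": 87}
  ]
}}

```text
clock: 2.1
tool_pos: [0.5046, 0.194, 0.188]
orientation: [180.0, -0.0, -107.7]
force: [-0.4, 0.6, 0.5]
opening: 0.0866
gripper_force: 0.0
```

Call:
{"method": "apply_moves", "body": {
  "targets": [
    {"travel": [0, 0, 0], "roll": 7.5, "jaw": 87},
    {"travel": [17, -22, 20], "roll": 0, "jaw": 87},
    {"travel": [16, -21, 20], "roll": 0, "jaw": 87},
    {"travel": [0, 0, 20], "roll": 0, "jaw": 70},
    {"travel": [0, 0, 20], "roll": 0, "jaw": 60},
    {"travel": [0, 0, 10], "roll": 0, "jaw": 50},
    {"travel": [0, 0, 0], "roll": 0, "jaw": 45}
  ]
}}

```text
clock: 2.8
tool_pos: [0.5292, 0.1456, 0.0971]
orientation: [179.9, -0.1, -114.9]
force: [-0.3, 0.3, -0.2]
opening: 0.0603
gripper_force: 0.0
```

Run:
```python
from h import *
o=ctrl.get_obs();print(o["tool_pos"],o["orientation"],o["force"],o["opening"])
out=[]
for n in("top","side"):
    I=ctrl.snapshot(n)[:,:,::-1].copy();cv2.imwrite(f"pics/{n}1.png",I)
    x,y=(209,207) if n=="top" else (204,190); r=36
    out.append(cv2.resize(I[y-r:y+r,x-r:x+r],(390,390),interpolation=cv2.INTER_CUBIC))
cv2.imwrite("pics/c1.png",np.hstack(out))
```

```text
[0.52917725 0.14559938 0.09713535] [ 1.79902204e+02 -1.49840915e-01 -1.14850330e+02] [-0.28366177  0.25067523 -0.15828912] 0.06032331665816379
```

View pics/c1.png

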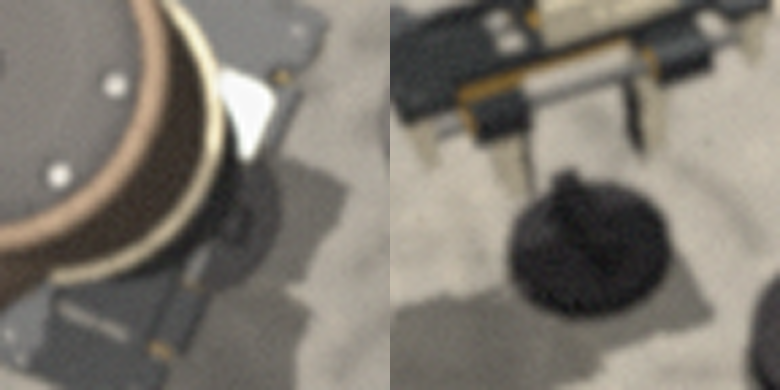

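The side crop (right) shows the fingers straddling the bar of the small lid, with the bar end at about (570,175). The alignment is good, so I'll descend and close.

Call:
{"method": "apply_moves", "body": {
  "targets": [
    {"travel": [0, 0, 18], "roll": 0, "jaw": 45},
    {"travel": [0, 0, 18], "roll": 0, "jaw": 45},
    {"travel": [0, 0, 12], "roll": 0, "jaw": 45},
    {"travel": [0, 0, 5.5], "roll": 0, "jaw": 40},
    {"travel": [0, 0, 0], "roll": 0, "jaw": 30},
    {"travel": [0, 0, 0], "roll": 0, "jaw": 22},
    {"travel": [0, 0, 0], "roll": 0, "jaw": 10},
    {"travel": [0, 0, 0], "roll": 0, "jaw": 5},
    {"travel": [0, 0, 0], "roll": 0, "jaw": 5},
    {"travel": [0, 0, 0], "roll": 0, "jaw": 5}
  ]
}}

```text
clock: 3.9
tool_pos: [0.5305, 0.1464, 0.0458]
orientation: [-180.0, 0.1, -114.8]
force: [-1.0, 0.6, 5.6]
opening: 0.0158
gripper_force: 29.6
```

Call:
{"method": "apply_moves", "body": {
  "targets": [
    {"travel": [0, 0, -15], "roll": 0, "jaw": 5},
    {"travel": [0, 0, -25], "roll": 0, "jaw": 5},
    {"travel": [0, 0, -30], "roll": 0, "jaw": 5},
    {"travel": [0, 0, -30], "roll": 0, "jaw": 5},
    {"travel": [0, 0, -25], "roll": 0, "jaw": 5},
    {"travel": [15, -7, 0], "roll": 0, "jaw": 5},
    {"travel": [25, -11, 0], "roll": 0, "jaw": 5},
    {"travel": [35, -15, 0], "roll": 0, "jaw": 5},
    {"travel": [35, -15, 0], "roll": 0, "jaw": 5},
    {"travel": [35, -15, 0], "roll": 0, "jaw": 5}
  ]
}}

```text
clock: 4.9
tool_pos: [0.5252, -0.0137, 0.1691]
orientation: [179.9, -0.0, -114.8]
force: [1.1, 0.3, -1.8]
opening: 0.0158
gripper_force: 29.6
```

Call:
{"method": "apply_moves", "body": {
  "targets": [
    {"travel": [35, -15, 0], "roll": 0, "jaw": 5},
    {"travel": [35, -15, 0], "roll": 0, "jaw": 5},
    {"travel": [35, -15, 0], "roll": 0, "jaw": 5},
    {"travel": [25, -11, 0], "roll": 0, "jaw": 5},
    {"travel": [15, -7, 0], "roll": 0, "jaw": 5},
    {"travel": [0, 0, 0], "roll": 0, "jaw": 5},
    {"travel": [0, 0, 0], "roll": 0, "jaw": 5}
  ]
}}

```text
clock: 5.6
tool_pos: [0.5217, -0.1703, 0.1692]
orientation: [179.9, -0.0, -114.9]
force: [0.1, 0.3, -1.3]
opening: 0.0158
gripper_force: 29.6
```

Run:
```python
from h import *
o=ctrl.get_obs();print(o["clock"],o["tool_pos"],o["orientation"],o["force"],o["opening"],o["joint_pos"])
out=[]
t=o["tool_pos"]
for n in("top","side"):
    I=ctrl.snapshot(n)[:,:,::-1].copy();cv2.imwrite(f"pics/{n}2.png",I)
    x,y=np.round(proj(n,t-[0,0,.03])[0]).astype(int); r=40;print(n,x,y)
    out.append(cv2.resize(I[y-r:y+r,x-r:x+r],(400,400),interpolation=cv2.INTER_CUBIC))
cv2.imwrite("pics/c2.png",np.hstack(out))
```

```text
5.6 [ 0.52174471 -0.17033974  0.16916314] [ 1.79913937e+02 -2.12217738e-02 -1.14926631e+02] [ 0.10596834  0.29564412 -1.32740856] 0.01581381592319317 [ 2.35914085e+00  1.26205519e+01 -2.15809396e+01 -2.48738015e-02
 -5.58847265e+01 -2.72718220e+01]
top 333 207
side 293 227
```

View pics/c2.png

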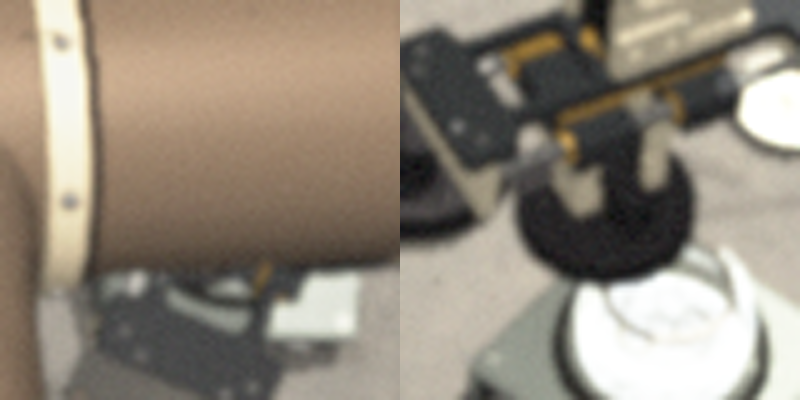

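Run:
```python
from h import *
np.set_printoptions(precision=4,suppress=True)
# bowl rim in side0, zoomed; lid contour in side2
I=cv2.imread("pics/side2.png");g=cv2.cvtColor(I,cv2.COLOR_BGR2GRAY)
T=np.array([.5217,-.1703,.1692])
a=cv2.resize(I[205:255,268:318],(500,500),interpolation=cv2.INTER_CUBIC)
# predicted silhouette: top plate circle & skirt bottom at TCP axis
for n,z,c in((T,T[2]-.0278,(0,255,0)),(T,T[2]-.0458,(0,0,255))):
    th=np.linspace(0,2*np.pi,90);P=np.c_[T[0]+.044*np.cos(th),T[1]+.044*np.sin(th),0*th+z]
    u=(proj("side",P)-[268,205]+.5)*10-.5;cv2.polylines(a,[u.astype(int)],True,c,1)
b=cv2.imread("pics/side0.png")[228:278,283:333];b=cv2.resize(b,(500,500),interpolation=cv2.INTER_CUBIC)
for z,r in((.1,.036),(.05,.0455)):
    P=np.c_[.5244+r*np.cos(th),-.2095+r*np.sin(th),0*th+z]
    u=(proj("side",P)-[283,228]+.5)*10-.5;cv2.polylines(b,[u.astype(int)],True,(0,0,255),1)
cv2.imwrite("pics/c3.png",cv2.resize(np.hstack([a,b]),(800,400),interpolation=cv2.INTER_AREA))
```

```text
(no output)
```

View pics/c3.png

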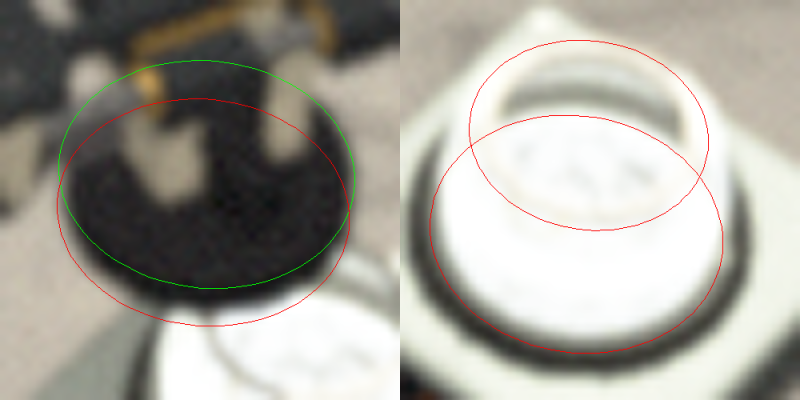

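The lid's lower edge in the side crop (about y=302) lies above the predicted skirt ellipse (y=325). The rim prediction on the right fits well. I'll compare the same residual with the lid on the table and with it in hand.

Run:
```python
from h import *
np.set_printoptions(precision=4,suppress=True)
th=np.linspace(0,2*np.pi,180)
def pred(x,y,zt):
    P=np.vstack([np.c_[x+.044*np.cos(th),y+.044*np.sin(th),0*th+z] for z in(zt-.018,zt)]);return proj("side",P)
def ext(n,x,y,zt):
    g=cv2.cvtColor(cv2.imread(f"pics/{n}.png"),cv2.COLOR_BGR2GRAY).astype(np.float32)
    u=pred(x,y,zt);res=[]
    hull=cv2.convexHull(u.astype(np.float32)).reshape(-1,2);c=hull.mean(0)
    for a in range(0,181,15):   # rays downwards half
        d=np.array([np.cos(np.radians(a)),np.sin(np.radians(a))])
        rr=np.arange(8,26,.1);p=(c+rr[:,None]*d).astype(np.float32)
        v=cv2.remap(g,p[:,:1].copy(),p[:,1:].copy(),cv2.INTER_LINEAR).ravel()
        lo=v[:30].mean();i=np.argmax(v>lo+35) ;obs=rr[i]
        ins=np.array([cv2.pointPolygonTest(hull,tuple(map(float,q)),False) for q in p]);pr=rr[np.argmax(ins<0)]
        res.append((a,pr,obs,obs-pr))
    r=np.array(res);A=np.c_[np.cos(np.radians(r[:,0])),np.sin(np.radians(r[:,0])),np.ones(len(r))]
    print(n,r[:,3].round(1),"shift(u,v,dr)",np.linalg.lstsq(A,r[:,3],rcond=None)[0])
ext("side0",.5295,.1465,.018)
ext("side2",.5217,-.1703,.1692-.0278)
for d in([.001,0,0],[0,.001,0],[0,0,.001]): print(proj("side",np.array([.5217,-.1703,.13])+d)-proj("side",[.5217,-.1703,.13]))
```

```text
side0 [-0.2 -0.7 -0.6 -0.8 -1.1 -1.  -1.  -0.8 -1.  -0.6 -0.7 -0.6 -1.2] shift(u,v,dr) [ 0.1067 -0.3301 -0.5994]
side2 [-1.2 -1.1 -1.7 -2.4 -2.7 -2.8 -2.3 -2.4 -1.9 -2.5 -2.  -2.  -1.5] shift(u,v,dr) [ 0.1423 -1.2421 -1.3127]
[[ 0.2468 -0.2496]]
[[-0.3359 -0.2049]]
[[ 0.0239 -0.2643]]
```

Call:
{"method": "apply_moves", "body": {
  "targets": [
    {"travel": [11, -6.5, 0], "roll": 0, "jaw": 5},
    {"travel": [11, -6.5, 0], "roll": 0, "jaw": 5},
    {"travel": [11, -6.5, 5], "roll": 0, "jaw": 5},
    {"travel": [0, 0, 8], "roll": 0, "jaw": 5},
    {"travel": [0, 0, 4], "roll": 0, "jaw": 5},
    {"travel": [0, 0, 0], "roll": 0, "jaw": 5},
    {"travel": [0, 0, 0], "roll": 0, "jaw": 5}
  ]
}}

```text
clock: 6.4
tool_pos: [0.5264, -0.208, 0.1529]
orientation: [180.0, -0.0, -114.8]
force: [-0.4, -0.1, -2.1]
opening: 0.016
gripper_force: 29.6
```

Run:
```python
from h import *
o=ctrl.get_obs();print(o["clock"],o["tool_pos"],o["orientation"],o["force"],o["moment"])
t=o["tool_pos"];I=ctrl.snapshot("side")[:,:,::-1].copy();cv2.imwrite("pics/side4.png",I)
x,y=np.round(proj("side",[.525,-.209,.1])[0]).astype(int);r=40
cv2.imwrite("pics/c4.png",cv2.resize(I[y-r:y+r,x-r:x+r],(560,560),interpolation=cv2.INTER_CUBIC));print(x,y)
```

```text
6.4 [ 0.52636059 -0.20797423  0.15289096] [ 1.79978065e+02 -1.27996754e-02 -1.14827317e+02] [-0.38555656 -0.12265271 -2.07681181] [ 0.04826169 -0.09255545  0.00043115]
306 244
```

View pics/c4.png

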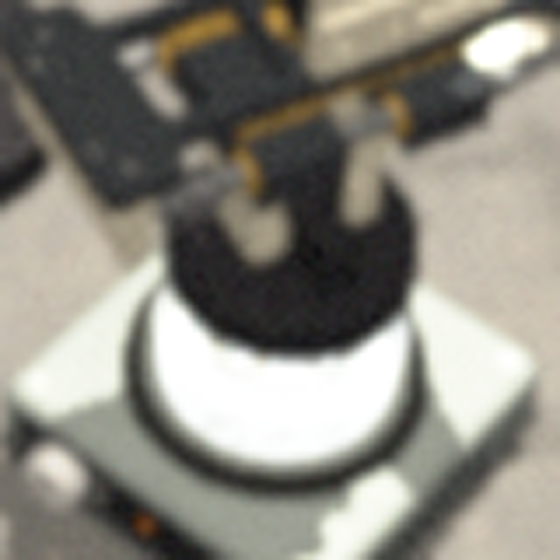

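The lid is centred over the bowl laterally: lid edges at 172..413, against the white bowl at 155..412 plus the parallax offset. I'll lower it gently.

Call:
{"method": "apply_moves", "body": {
  "targets": [
    {"travel": [0, 0, 2], "roll": 0, "jaw": 5},
    {"travel": [0, 0, 2], "roll": 0, "jaw": 5},
    {"travel": [0, 0, 1], "roll": 0, "jaw": 5},
    {"travel": [0, 0, 0], "roll": 0, "jaw": 5}
  ]
}}

```text
clock: 6.85
tool_pos: [0.5263, -0.208, 0.1479]
orientation: [180.0, -0.0, -114.8]
force: [0.6, 0.5, -1.9]
opening: 0.0161
gripper_force: 29.6
```

Call:
{"method": "apply_moves", "body": {
  "targets": [
    {"travel": [0, 0, 1], "roll": 0, "jaw": 5},
    {"travel": [0, 0, 1], "roll": 0, "jaw": 5},
    {"travel": [0, 0, 1], "roll": 0, "jaw": 5},
    {"travel": [0, 0, 0], "roll": 0, "jaw": 5}
  ]
}}

```text
clock: 7.25
tool_pos: [0.5266, -0.2081, 0.1451]
orientation: [-180.0, 0.0, -114.8]
force: [0.9, -0.3, -0.4]
opening: 0.0158
gripper_force: 29.6
```

Call:
{"method": "apply_moves", "body": {
  "targets": [
    {"travel": [0, 0, 1], "roll": 0, "jaw": 5},
    {"travel": [0, 0, 1], "roll": 0, "jaw": 5},
    {"travel": [0, 0, 0], "roll": 0, "jaw": 5}
  ]
}}

```text
clock: 7.55
tool_pos: [0.5261, -0.2082, 0.1428]
orientation: [180.0, -0.0, -114.8]
force: [0.3, -1.5, -0.9]
opening: 0.0158
gripper_force: 29.6
```

Call:
{"method": "apply_moves", "body": {
  "targets": [
    {"travel": [0, 0, 1], "roll": 0, "jaw": 5},
    {"travel": [0, 0, 1], "roll": 0, "jaw": 5},
    {"travel": [0, 0, 0], "roll": 0, "jaw": 5}
  ]
}}

```text
clock: 7.85
tool_pos: [0.5267, -0.2084, 0.1416]
orientation: [-180.0, -0.0, -114.8]
force: [-0.8, -1.6, 4.2]
opening: 0.016
gripper_force: 30.0
```

Call:
{"method": "apply_moves", "body": {
  "targets": [
    {"travel": [0.5, 0, 0], "roll": 0, "jaw": 5},
    {"travel": [0.5, 0, 0], "roll": 0, "jaw": 5},
    {"travel": [0, 0, 0], "roll": 0, "jaw": 5},
    {"travel": [0, 0, 0], "roll": 0, "jaw": 5}
  ]
}}

```text
clock: 8.25
tool_pos: [0.5266, -0.2089, 0.1416]
orientation: [-179.9, 0.0, -114.8]
force: [-0.1, 1.7, 5.7]
opening: 0.0157
gripper_force: 30.0
```

```bash
python3 -c "
from plant import ctrl
o=ctrl.get_obs();print(o['tool_pos'],o['orientation'],o['force'],o['moment'])"
```

```text
[ 0.52661503 -0.20887273  0.14156886] [-1.79928472e+02  3.32495539e-02 -1.14826204e+02] [-0.07489269  1.72487357  5.69844286] [ 0.3366785   0.2560057  -0.03927497]
```

Call:
{"method": "apply_moves", "body": {
  "targets": [
    {"travel": [-0.3, 0, 0.3], "roll": -5, "jaw": 5},
    {"travel": [0, 0, 0], "roll": -5, "jaw": 5},
    {"travel": [0, 0, 0], "roll": -5, "jaw": 5},
    {"travel": [0, 0, 0], "roll": -5, "jaw": 5}
  ]
}}

```text
clock: 8.65
tool_pos: [0.5259, -0.2083, 0.1412]
orientation: [180.0, 0.0, -94.6]
force: [-2.9, 3.9, 8.9]
opening: 0.0158
gripper_force: 30.1
```

```bash
python3 -c "
from plant import ctrl
o=ctrl.get_obs();print(o['tool_pos'],o['orientation'],o['force'],o['moment'])"
```

```text
[ 0.52588143 -0.20829502  0.14118579] [ 1.79982525e+02  2.95624990e-02 -9.46404352e+01] [-2.93169823  3.87098465  8.91506616] [ 1.2701342   1.47087299 -0.14904416]
```

Call:
{"method": "apply_moves", "body": {
  "targets": [
    {"travel": [0, 0, -0.6], "roll": 0, "jaw": 5},
    {"travel": [0, 0, -0.2], "roll": -5, "jaw": 5},
    {"travel": [0, 0, -0.2], "roll": -5, "jaw": 5},
    {"travel": [0, 0, -0.2], "roll": -5, "jaw": 5},
    {"travel": [0, 0, 0], "roll": 0, "jaw": 5}
  ]
}}

```text
clock: 9.15
tool_pos: [0.5263, -0.2086, 0.1419]
orientation: [-180.0, 0.0, -79.8]
force: [0.1, -0.5, 0.9]
opening: 0.016
gripper_force: 30.0
```

```bash
python3 -c "
from plant import ctrl
o=ctrl.get_obs();print(o['tool_pos'],o['orientation'],o['force'],o['moment'])"
```

```text
[ 0.52630217 -0.20864992  0.1418574 ] [-1.79979506e+02  6.55500425e-04 -7.97801402e+01] [ 0.05577202 -0.49705337  0.92405316] [-0.36046296 -0.07198307  0.0394498 ]
```

Call:
{"method": "apply_moves", "body": {
  "targets": [
    {"travel": [0, 0, 0], "roll": -5, "jaw": 5},
    {"travel": [0, 0, 0], "roll": -5, "jaw": 5},
    {"travel": [0, 0, 0], "roll": -5, "jaw": 5},
    {"travel": [0, 0, 0], "roll": -5, "jaw": 5},
    {"travel": [0, 0, 0], "roll": 0, "jaw": 5}
  ]
}}

```text
clock: 9.65
tool_pos: [0.5263, -0.2088, 0.1419]
orientation: [-180.0, -0.0, -59.9]
force: [-0.2, -1.7, 1.8]
opening: 0.0156
gripper_force: 30.0
```

```bash
python3 -c "
from plant import ctrl
o=ctrl.get_obs();print(o['tool_pos'],o['orientation'],o['force'],o['moment'])"
```

```text
[ 0.52627226 -0.20879071  0.14193345] [-1.79992849e+02 -1.37298656e-02 -5.99068084e+01] [-0.16982658 -1.68744217  1.80544714] [-0.44424097  0.1280448  -0.06301863]
```

Call:
{"method": "apply_moves", "body": {
  "targets": [
    {"travel": [0, 0, 0], "roll": -5, "jaw": 5},
    {"travel": [0, 0, 0], "roll": -5, "jaw": 5},
    {"travel": [0, 0, 0], "roll": -5, "jaw": 5},
    {"travel": [0, 0, 0], "roll": -5, "jaw": 5},
    {"travel": [0, 0, 0], "roll": 0, "jaw": 5}
  ]
}}

```text
clock: 10.15
tool_pos: [0.5255, -0.2088, 0.1414]
orientation: [180.0, 0.1, -40.0]
force: [-0.9, -1.9, -0.4]
opening: 0.0161
gripper_force: 30.0
```

Run:
```python
from h import *
o=ctrl.get_obs();print(o['tool_pos'],o['orientation'],o['force'],o['moment'])
I=ctrl.snapshot("side")[:,:,::-1].copy();x,y,r=306,240,28
a=cv2.resize(I[y-r:y+r,x-r:x+r],(560,560),interpolation=cv2.INTER_CUBIC)
th=np.linspace(0,2*np.pi,90);t=o["tool_pos"]
for z,c in((t[2]-.0278,(0,255,0)),(t[2]-.0458,(0,0,255))):
    u=(proj("side",np.c_[t[0]+.044*np.cos(th),t[1]+.044*np.sin(th),0*th+z])-[x-r,y-r]+.5)*10-.5
    cv2.polylines(a,[u.astype(int)],True,c,1)
cv2.imwrite("pics/c5.png",a)
```

```text
[ 0.52553433 -0.20877946  0.14135477] [ 1.79959401e+02  6.20206891e-02 -4.00064540e+01] [-0.86127871 -1.87253659 -0.4127028 ] [-0.75205182  0.38985826  0.05975207]
```

View pics/c5.png

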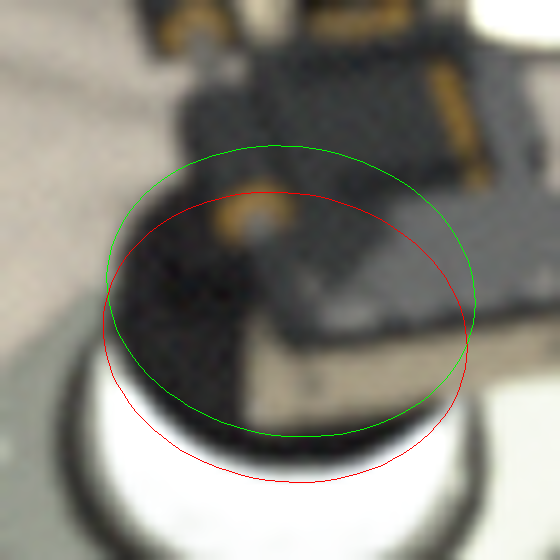

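The lid silhouette sits centred on the neck, with the bottom edge at about (300,462). The contact force has vanished, so I'll probe downward.

Call:
{"method": "apply_moves", "body": {
  "targets": [
    {"travel": [0, 0, 0.7], "roll": 0, "jaw": 5},
    {"travel": [0, 0, 0.7], "roll": 0, "jaw": 5},
    {"travel": [0, 0, 0], "roll": 0, "jaw": 5}
  ]
}}

```text
clock: 10.5
tool_pos: [0.5255, -0.2088, 0.1402]
orientation: [180.0, 0.1, -39.9]
force: [-3.6, -1.5, -0.7]
opening: 0.0154
gripper_force: 30.0
```

Call:
{"method": "apply_moves", "body": {
  "targets": [
    {"travel": [-0.4, 0.5, 0], "roll": 0, "jaw": 5},
    {"travel": [0, 0, 0.7], "roll": 0, "jaw": 5},
    {"travel": [0, 0, 0.7], "roll": 0, "jaw": 5},
    {"travel": [0, 0, 0], "roll": 0, "jaw": 5}
  ]
}}

```text
clock: 10.9
tool_pos: [0.5254, -0.2088, 0.1391]
orientation: [180.0, 0.0, -39.8]
force: [-2.7, -1.3, -0.8]
opening: 0.0156
gripper_force: 30.0
```

Call:
{"method": "apply_moves", "body": {
  "targets": [
    {"travel": [-0.3, 0.4, 0], "roll": 0, "jaw": 5},
    {"travel": [0, 0, 0.7], "roll": 0, "jaw": 5},
    {"travel": [0, 0, 0.7], "roll": 0, "jaw": 5},
    {"travel": [0, 0, 0], "roll": 0, "jaw": 5}
  ]
}}

```text
clock: 11.3
tool_pos: [0.5254, -0.209, 0.1381]
orientation: [-180.0, -0.0, -39.8]
force: [-2.0, -0.0, 1.4]
opening: 0.0159
gripper_force: 30.0
```

Call:
{"method": "apply_moves", "body": {
  "targets": [
    {"travel": [0, 0, 0.7], "roll": 0, "jaw": 5},
    {"travel": [0, 0, 0.7], "roll": 0, "jaw": 5},
    {"travel": [0, 0, 0], "roll": 0, "jaw": 5}
  ]
}}

```text
clock: 11.6
tool_pos: [0.5255, -0.2091, 0.1378]
orientation: [-180.0, -0.1, -39.8]
force: [-3.7, 1.2, 10.1]
opening: 0.0155
gripper_force: 30.0
```

Call:
{"method": "apply_moves", "body": {
  "targets": [
    {"travel": [0, 0, -0.8], "roll": 0, "jaw": 5},
    {"travel": [0, 0, -0.2], "roll": -5, "jaw": 5},
    {"travel": [0, 0, -0.2], "roll": -5, "jaw": 5},
    {"travel": [0, 0, -0.2], "roll": -5, "jaw": 5},
    {"travel": [0, 0, -0.2], "roll": -5, "jaw": 5},
    {"travel": [0, 0, 0], "roll": 0, "jaw": 5}
  ]
}}

```text
clock: 12.2
tool_pos: [0.5256, -0.2087, 0.1388]
orientation: [-180.0, -0.1, -19.7]
force: [-2.6, 0.8, 6.5]
opening: 0.0158
gripper_force: 30.0
```

Call:
{"method": "apply_moves", "body": {
  "targets": [
    {"travel": [0, 0, -0.3], "roll": -5, "jaw": 5},
    {"travel": [0, 0, -0.2], "roll": -5, "jaw": 5},
    {"travel": [0, 0, -0.2], "roll": -5, "jaw": 5},
    {"travel": [0, 0, -0.2], "roll": -5, "jaw": 5},
    {"travel": [0, 0, 0], "roll": 0, "jaw": 5}
  ]
}}

```text
clock: 12.7
tool_pos: [0.5259, -0.2088, 0.1397]
orientation: [180.0, -0.1, 0.4]
force: [-0.4, 0.8, 3.8]
opening: 0.0158
gripper_force: 30.0
```

Call:
{"method": "apply_moves", "body": {
  "targets": [
    {"travel": [0, 0, -0.2], "roll": -5, "jaw": 5},
    {"travel": [0, 0, -0.2], "roll": -5, "jaw": 5},
    {"travel": [0, 0, -0.2], "roll": -5, "jaw": 5},
    {"travel": [0, 0, 0], "roll": 0, "jaw": 5}
  ]
}}

```text
clock: 13.1
tool_pos: [0.5255, -0.2088, 0.1398]
orientation: [180.0, -0.1, 15.2]
force: [-2.1, 0.5, 2.6]
opening: 0.0158
gripper_force: 30.0
```

Call:
{"method": "apply_moves", "body": {
  "targets": [
    {"travel": [0, 0, -0.1], "roll": -5, "jaw": 5},
    {"travel": [0, 0, -0.1], "roll": -5, "jaw": 5},
    {"travel": [0, 0, -0.1], "roll": -5, "jaw": 5},
    {"travel": [0, 0, 0], "roll": 0, "jaw": 5}
  ]
}}

```text
clock: 13.5
tool_pos: [0.5251, -0.2089, 0.1394]
orientation: [-180.0, -0.0, 30.1]
force: [-0.5, 0.9, -0.7]
opening: 0.0159
gripper_force: 30.0
```

Call:
{"method": "apply_moves", "body": {
  "targets": [
    {"travel": [0, 0, -0.2], "roll": -5, "jaw": 5},
    {"travel": [0, 0, -0.2], "roll": -5, "jaw": 5},
    {"travel": [0, 0, -0.1], "roll": -5, "jaw": 5},
    {"travel": [0, 0, 0], "roll": 0, "jaw": 5}
  ]
}}

```text
clock: 13.9
tool_pos: [0.5248, -0.2089, 0.14]
orientation: [-180.0, 0.0, 45.0]
force: [-0.0, 0.2, -1.0]
opening: 0.016
gripper_force: 30.0
```

Call:
{"method": "apply_moves", "body": {
  "targets": [
    {"travel": [0, 0, 0.7], "roll": 0, "jaw": 5},
    {"travel": [0, 0, 0.7], "roll": 0, "jaw": 5},
    {"travel": [0, 0, 0.7], "roll": 0, "jaw": 5},
    {"travel": [0, 0, 0], "roll": 0, "jaw": 5}
  ]
}}

```text
clock: 14.3
tool_pos: [0.5248, -0.2089, 0.1379]
orientation: [-180.0, 0.0, 45.1]
force: [-1.6, 2.9, -1.2]
opening: 0.0158
gripper_force: 30.0
```

Call:
{"method": "apply_moves", "body": {
  "targets": [
    {"travel": [0, 0, 0.6], "roll": 0, "jaw": 5},
    {"travel": [0, 0, 0.6], "roll": 0, "jaw": 5},
    {"travel": [0, 0, 0], "roll": 0, "jaw": 5}
  ]
}}

```text
clock: 14.6
tool_pos: [0.5248, -0.2089, 0.1368]
orientation: [-180.0, 0.0, 45.1]
force: [-2.0, 1.7, -1.6]
opening: 0.0157
gripper_force: 30.0
```

Call:
{"method": "apply_moves", "body": {
  "targets": [
    {"travel": [0, 0, 0.6], "roll": 0, "jaw": 5},
    {"travel": [0, 0, 0.6], "roll": 0, "jaw": 5},
    {"travel": [0, 0, 0], "roll": 0, "jaw": 5}
  ]
}}

```text
clock: 14.9
tool_pos: [0.525, -0.2089, 0.1365]
orientation: [180.0, 0.0, 45.2]
force: [-4.2, 4.6, 6.3]
opening: 0.0158
gripper_force: 30.0
```

```bash
python3 -c "
from plant import ctrl
o=ctrl.get_obs();print(o['tool_pos'],o['force'],o['moment'],o['joint_pos'])"
```

```text
[ 0.52497986 -0.20891405  0.13646376] [-4.21126763  4.5731292   6.26956705] [ 1.37171701  1.89658083 -0.03080975] [-1.85067961e+00  1.59703225e+01 -2.19172921e+01  1.03873126e-02
 -5.21080879e+01  1.37017431e+02]
```

The drop was felt at yaw about 22 deg. Contact has moved to a lower level, about 3.5 mm down with the ridge rise since then counted. Now I'll turn forward, following the lead.

Call:
{"method": "apply_moves", "body": {
  "targets": [
    {"travel": [0, -0.5, 0], "roll": 0, "jaw": 5},
    {"travel": [0, 0, 0.1], "roll": 5, "jaw": 5},
    {"travel": [0, 0, 0.2], "roll": 5, "jaw": 5},
    {"travel": [0, 0, 0.2], "roll": 5, "jaw": 5},
    {"travel": [0, 0, 0], "roll": 0, "jaw": 5}
  ]
}}

```text
clock: 15.4
tool_pos: [0.5251, -0.2089, 0.1359]
orientation: [179.9, -0.0, 30.1]
force: [-2.0, 2.3, 4.8]
opening: 0.0157
gripper_force: 30.0
```

Call:
{"method": "apply_moves", "body": {
  "targets": [
    {"travel": [0, 0, 0.2], "roll": 5, "jaw": 5},
    {"travel": [0, 0, 0.2], "roll": 5, "jaw": 5},
    {"travel": [0, 0, 0.2], "roll": 5, "jaw": 5},
    {"travel": [0, 0, 0], "roll": 0, "jaw": 5}
  ]
}}

```text
clock: 15.8
tool_pos: [0.5254, -0.209, 0.1353]
orientation: [179.9, -0.1, 15.2]
force: [-1.9, -0.2, 4.9]
opening: 0.0161
gripper_force: 30.0
```

Call:
{"method": "apply_moves", "body": {
  "targets": [
    {"travel": [0, 0, 0.2], "roll": 5, "jaw": 5},
    {"travel": [0, 0, 0.2], "roll": 5, "jaw": 5},
    {"travel": [0, 0, 0.2], "roll": 5, "jaw": 5},
    {"travel": [0, 0, 0.2], "roll": 5, "jaw": 5},
    {"travel": [0, 0, 0], "roll": 0, "jaw": 5}
  ]
}}

```text
clock: 16.3
tool_pos: [0.5256, -0.209, 0.1345]
orientation: [180.0, -0.1, -4.7]
force: [-1.1, 0.0, 4.2]
opening: 0.0157
gripper_force: 30.0
```

```bash
python3 -c "
from plant import ctrl
o=ctrl.get_obs();print(o['tool_pos'],o['force'],o['moment'])"
```

```text
[ 0.52555678 -0.20899215  0.13449824] [-1.10045033  0.00765589  4.15065098] [-0.25435754  0.43440245 -0.07102026]
```

Call:
{"method": "apply_moves", "body": {
  "targets": [
    {"travel": [0, 0, 0.2], "roll": 5, "jaw": 5},
    {"travel": [0, 0, 0.2], "roll": 5, "jaw": 5},
    {"travel": [0, 0, 0.2], "roll": 5, "jaw": 5},
    {"travel": [0, 0, 0.2], "roll": 5, "jaw": 5},
    {"travel": [0, 0, 0], "roll": 0, "jaw": 5}
  ]
}}

```text
clock: 16.8
tool_pos: [0.5255, -0.2089, 0.1336]
orientation: [-180.0, -0.1, -24.6]
force: [0.5, -0.3, 6.0]
opening: 0.0157
gripper_force: 30.0
```

```bash
python3 -c "
from plant import ctrl
o=ctrl.get_obs();print(o['tool_pos'],o['force'],o['moment'])"
```

```text
[ 0.52546178 -0.20891574  0.13363873] [ 0.48497873 -0.33956798  5.97226524] [-0.2110214   0.25575048 -0.11655673]
```

Call:
{"method": "apply_moves", "body": {
  "targets": [
    {"travel": [0, 0, 0.2], "roll": 5, "jaw": 5},
    {"travel": [0, 0, 0.2], "roll": 5, "jaw": 5},
    {"travel": [0, 0, 0.1], "roll": 5, "jaw": 5},
    {"travel": [0, 0, 0.1], "roll": 5, "jaw": 5},
    {"travel": [0, 0, 0], "roll": 0, "jaw": 5}
  ]
}}

```text
clock: 17.3
tool_pos: [0.525, -0.2086, 0.1327]
orientation: [-180.0, -0.0, -44.6]
force: [-1.1, -0.7, 4.4]
opening: 0.0158
gripper_force: 30.0
```

```bash
python3 -c "
from plant import ctrl
o=ctrl.get_obs();print(o['tool_pos'],o['force'],o['moment'])"
```

```text
[ 0.52500681 -0.20863149  0.13268956] [-1.12224006 -0.65288488  4.39648903] [ 0.06393158  0.36041315 -0.03529266]
```

Call:
{"method": "apply_moves", "body": {
  "targets": [
    {"travel": [0, 0, 0.1], "roll": 5, "jaw": 5},
    {"travel": [0, 0, 0.1], "roll": 5, "jaw": 5},
    {"travel": [0, 0, 0.1], "roll": 5, "jaw": 5},
    {"travel": [0, 0, 0], "roll": 0, "jaw": 5}
  ]
}}

```text
clock: 17.7
tool_pos: [0.5247, -0.2088, 0.1324]
orientation: [-180.0, -0.0, -59.6]
force: [-2.8, -2.4, 5.2]
opening: 0.0156
gripper_force: 30.0
```

```bash
python3 -c "
from plant import ctrl
o=ctrl.get_obs();print(o['tool_pos'],o['force'],o['moment'])"
```

```text
[ 0.52468746 -0.20880295  0.13239828] [-2.75152278 -2.35084996  5.240449  ] [-0.39246155  0.68656715 -0.08664608]
```

Call:
{"method": "apply_moves", "body": {
  "targets": [
    {"travel": [0, 0, 0.1], "roll": 4, "jaw": 5},
    {"travel": [0, 0, 0.1], "roll": 4, "jaw": 5},
    {"travel": [0, 0, 0.1], "roll": 4, "jaw": 5},
    {"travel": [0, 0, 0], "roll": 0, "jaw": 5}
  ]
}}

```text
clock: 18.1
tool_pos: [0.5245, -0.209, 0.1321]
orientation: [180.0, -0.0, -71.6]
force: [-2.5, -2.1, 6.0]
opening: 0.0158
gripper_force: 30.0
```

```bash
python3 -c "
from plant import ctrl
o=ctrl.get_obs();print(o['tool_pos'],o['orientation'],o['force'],o['moment'])"
```

```text
[ 0.52447564 -0.20896576  0.13211449] [ 1.79979561e+02 -1.91676884e-02 -7.15740530e+01] [-2.53417993 -2.13870544  5.96107724] [-0.71856671  0.91090353 -0.08967607]
```

Call:
{"method": "apply_moves", "body": {
  "targets": [
    {"travel": [0, 0, 0], "roll": 4, "jaw": 5},
    {"travel": [0, 0, 0], "roll": 4, "jaw": 5},
    {"travel": [0, 0, 0], "roll": 0, "jaw": 5}
  ]
}}

```text
clock: 18.4
tool_pos: [0.5243, -0.209, 0.1321]
orientation: [180.0, -0.0, -79.6]
force: [-2.9, -2.3, 6.0]
opening: 0.0161
gripper_force: 30.0
```

```bash
python3 -c "
from plant import ctrl
o=ctrl.get_obs();print(o['tool_pos'],o['orientation'],o['force'],o['moment'])"
```

```text
[ 0.52433803 -0.20900533  0.13213239] [ 1.79969450e+02 -2.01810068e-02 -7.95752121e+01] [-2.88972503 -2.30454732  5.98851464] [-0.76817544  1.08048176 -0.08169409]
```

Call:
{"method": "apply_moves", "body": {
  "targets": [
    {"travel": [0, 0, 0], "roll": 3, "jaw": 5},
    {"travel": [0, 0, 0], "roll": 3, "jaw": 5},
    {"travel": [0, 0, 0], "roll": 0, "jaw": 5}
  ]
}}

```text
clock: 18.7
tool_pos: [0.5243, -0.2091, 0.132]
orientation: [180.0, -0.0, -85.6]
force: [-3.9, -4.8, 4.5]
opening: 0.0158
gripper_force: 30.0
```

```bash
python3 -c "
from plant import ctrl
o=ctrl.get_obs();print(o['tool_pos'],o['orientation'],o['force'],o['moment'])"
```

```text
[ 0.52427962 -0.20912308  0.131986  ] [ 1.79960420e+02 -3.02359048e-02 -8.55524901e+01] [-3.92751042 -4.81749185  4.49142049] [-1.3855869   1.07581513 -0.00994419]
```

Call:
{"method": "apply_moves", "body": {
  "targets": [
    {"travel": [0.5, 0.4, 0], "roll": 0, "jaw": 5},
    {"travel": [0, 0, 0], "roll": 3, "jaw": 5},
    {"travel": [0, 0, 0], "roll": 0, "jaw": 5},
    {"travel": [0, 0, 0], "roll": 0, "jaw": 5}
  ]
}}

```text
clock: 19.1
tool_pos: [0.5243, -0.2093, 0.1319]
orientation: [-180.0, -0.0, -88.6]
force: [-3.1, -2.7, 4.5]
opening: 0.0159
gripper_force: 30.0
```

```bash
python3 -c "
from plant import ctrl
o=ctrl.get_obs();print(o['tool_pos'],o['orientation'],o['force'],o['moment'])"
```

```text
[ 0.52428206 -0.20932454  0.13194482] [-1.79999693e+02 -1.15014249e-02 -8.85822136e+01] [-3.14520534 -2.66624335  4.49705309] [-0.97720814  0.69870251 -0.0176184 ]
```

Call:
{"method": "apply_moves", "body": {
  "targets": [
    {"travel": [0.2, 0.2, 0], "roll": 3, "jaw": 5},
    {"travel": [0, 0, 0], "roll": 2, "jaw": 5},
    {"travel": [0, 0, 0], "roll": 0, "jaw": 5}
  ]
}}

```text
clock: 19.4
tool_pos: [0.5241, -0.2094, 0.1319]
orientation: [-180.0, -0.0, -93.7]
force: [-2.1, -3.1, 4.6]
opening: 0.0157
gripper_force: 30.0
```

Run:
```python
from h import *
o=ctrl.get_obs();print(o['tool_pos'],o['orientation'],o['force'],o['moment'])
I=ctrl.snapshot("side")[:,:,::-1].copy();x,y,r=306,245,36
cv2.imwrite("pics/c6.png",cv2.resize(I[y-r:y+r,x-r:x+r],(576,576),interpolation=cv2.INTER_CUBIC))
```

```text
[ 0.52414055 -0.20943965  0.13186364] [-1.79995880e+02 -4.90326100e-03 -9.36941305e+01] [-2.06636627 -3.0612181   4.63113637] [-0.92233287  0.55815993  0.08841868]
```

View pics/c6.png

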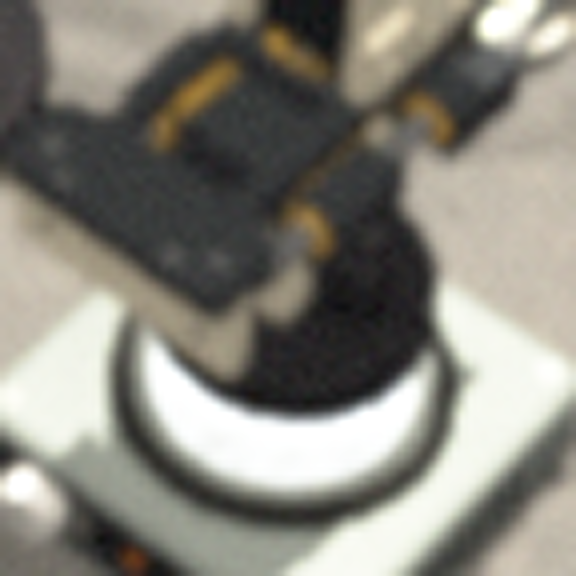

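The lid sits level and low on the neck. The skirt's lower edge, at about (300,412), is even with the bowl. I'll do one more small turn to feel the stop.

Call:
{"method": "apply_moves", "body": {
  "targets": [
    {"travel": [0.2, 0, 0], "roll": 2, "jaw": 5},
    {"travel": [0, 0, 0], "roll": 2, "jaw": 5},
    {"travel": [0, 0, 0], "roll": 0, "jaw": 5}
  ]
}}

```text
clock: 19.75
tool_pos: [0.524, -0.2096, 0.1318]
orientation: [180.0, -0.0, -97.7]
force: [-1.5, -4.4, 3.4]
opening: 0.0157
gripper_force: 30.0
```

Run:
```python
from h import *
o=ctrl.get_obs();print(o['tool_pos'],o['orientation'],o['force'],o['moment'])
```

```text
[ 0.52404598 -0.20963145  0.13181013] [ 1.79995313e+02 -4.40906920e-03 -9.77286226e+01] [-1.45058224 -4.42982753  3.44497447] [-1.07807832  0.50904825  0.19420857]
```

Call:
{"method": "apply_moves", "body": {
  "targets": [
    {"travel": [0.2, 0, 0], "roll": 2, "jaw": 5},
    {"travel": [0, 0, 0], "roll": 1, "jaw": 5},
    {"travel": [0, 0, 0], "roll": 0, "jaw": 5}
  ]
}}

```text
clock: 20.05
tool_pos: [0.5239, -0.2097, 0.1318]
orientation: [180.0, -0.0, -100.7]
force: [-2.2, -3.2, 3.8]
opening: 0.0159
gripper_force: 30.1
```

Run:
```python
from h import *
o=ctrl.get_obs();print(o['tool_pos'],o['orientation'],o['force'],o['moment'])
```

```text
[ 0.52392742 -0.20972508  0.13176099] [ 1.79981813e+02 -2.89384718e-03 -1.00749191e+02] [-2.19143824 -3.21804089  3.83494642] [-0.90018854  0.71176999  0.33765994]
```

The torque is climbing (0.34 N m) with no more descent, so the lid is home. Releasing.

Call:
{"method": "apply_moves", "body": {
  "targets": [
    {"travel": [0, 0, 0], "roll": 0, "jaw": 30},
    {"travel": [0, 0, 0], "roll": 0, "jaw": 45},
    {"travel": [0, 0, 0], "roll": 0, "jaw": 50},
    {"travel": [0, 0, 0], "roll": 0, "jaw": 50},
    {"travel": [0, 0, -10], "roll": 0, "jaw": 50},
    {"travel": [0, 0, -25], "roll": 0, "jaw": 50},
    {"travel": [0, 0, -35], "roll": 0, "jaw": 50},
    {"travel": [0, 0, -35], "roll": 0, "jaw": 50},
    {"travel": [0, 0, -25], "roll": 0, "jaw": 50},
    {"travel": [0, 0, 0], "roll": 0, "jaw": 50}
  ]
}}

```text
clock: 21.05
tool_pos: [0.5259, -0.2102, 0.267]
orientation: [-179.6, -0.0, -100.8]
force: [-0.5, -0.1, 0.2]
opening: 0.0501
gripper_force: 0.0
```

Run:
```python
from h import *
o=ctrl.get_obs();print(o['tool_pos'],o['force'],o['opening'])
I=ctrl.snapshot("side")[:,:,::-1].copy();x,y,r=306,245,36
a=cv2.resize(I[y-r:y+r,x-r:x+r],(576,576),interpolation=cv2.INTER_CUBIC)
th=np.linspace(0,2*np.pi,90)
for z,c in((.104,(0,255,0)),(.086,(0,0,255))):
    u=(proj("side",np.c_[.525+.044*np.cos(th),-.209+.044*np.sin(th),0*th+z])-[x-r,y-r]+.5)*8-.5
    cv2.polylines(a,[u.astype(int)],True,c,1)
cv2.imwrite("pics/c7.png",a)
```

```text
[ 0.5259479  -0.21024986  0.26701333] [-0.45314865 -0.14546315  0.17119488] 0.05005067648740533
```

View pics/c7.png

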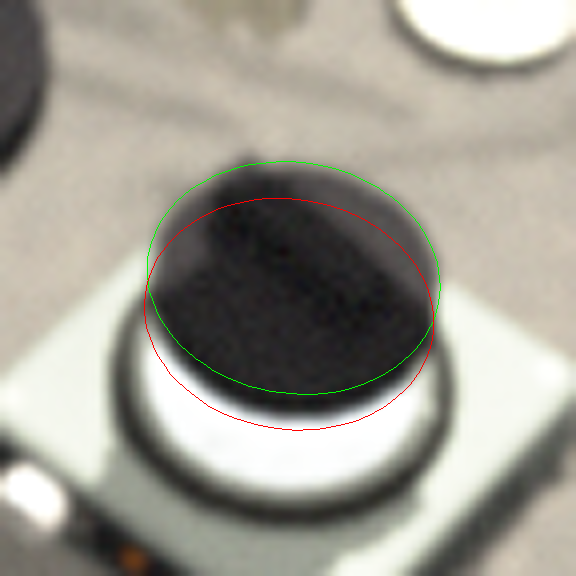

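The lid is level on the neck. Its top plate matches the predicted fully-home outline (green ellipse, y 160–395), and the gripper is clear. Handing in.

```bash
python3 -c "
from plant import ctrl
print(ctrl.close_job())"
```

```text
the job is handed in; nothing more can be done
None
```

The black lid was turned back until it dropped off the thread starts, then screwed forward until it stopped descending and the torque rose; I let go and handed the job in at about 21 s, with no verdict returned.

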